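Oil the display case hinge and hold its lid at the mark

TASK

The display case's lid needs a support stay fitted. With the lid still shut, press the nozzle cap of the oil can beside it fully down for a moment to oil the hinge and let the cap spring back up; then swing the lid up (it has a knob on top) until it lines up with the steel pointer at the side of the case, and keep holding it there with the gripper's fingers. The program finishes while holding the lid still at the mark: do not let go, and leave everything else on the table where it is.

Things in the scene. Friction and masses are not known exactly. Their poses are not given: they have to be found in the camera images.
- case: Dark wooden display case fixed to the table, 170 (x) x 240 (y) x 100 mm high, stone eggs inside. Origin: centre of its underside; at yaw 0 its front faces the robot (its -x). At its right (-y), 148 mm from its middle, stands a steel quarter arc of 125 mm radius about the hinge line, up to 232 mm above the table.
- lid: Lid: wood frame, clear pane, 170 x 240 x 12 mm, 0.34 to 0.56 kg, hinged at its rear edge (case +x); the front edge swings up and back, 0 to 1.45 rad. Origin: middle of the hinge line, 85 mm behind the case's middle, 106 mm above the table, mid-thickness. x: front edge to hinge; y: along the hinge; z: out of the top, vertical when shut. It falls shut from any angle unless held.
- lid_knob (a point): Centre of the lid's brass T-shaped knob: a round bar 30 mm long along the hinge direction (lid y), 16 mm diameter, on a 10 mm neck in its middle; it lies 150 mm from the hinge line towards the front edge and 40 mm above the lid's mid-plane (34 mm above the lid's top face). Axes as the lid's.
- pointer: Flat steel pointer 10 mm high, 4 mm thick, 140 mm long, beside the lid's right (-y) edge, 136 mm from the case's middle, pivoted on the lid's hinge line and clamped at the wanted angle (28 to 60 degrees above level). Origin on the hinge line; x from tip to pivot, y along the hinge. The lid is at the mark when its x is parallel to the pointer's (from the side its edge covers the pointer).
- pointer_tip (a point): Tip of the pointer, 140 mm from the hinge line.
- can: Steel oil can, 52 mm diameter, fixed upright on a wooden foot of 72 mm diameter and 12 mm height, standing to the left (+y) of the case; the can's shoulder is 166 mm above the table. A thin white straw from its cap slants down towards the left end of the lid's hinge. Origin: centre of the underside of the foot.
- cap (a joint): Travel of the oil can's sprung white nozzle cap: 0 up, 0.006 m fully pressed down. The spring takes 2 N to start and 5 N fully down, and returns the cap by itself.
- cap_top (a point): Centre of the flat top of the nozzle cap (28 mm diameter), 194 mm above the table when up; the push is straight down.
- vase: Bystander: marble vase 100 mm high; loose on the table, not to be disturbed. Origin: centre of its underside.
- goblet: Bystander: dark metal goblet 65 mm high; loose on the table, not to be disturbed. Origin: centre of its underside.
- candle_holder: Bystander: terracotta-coloured candle holder, 48 mm diameter, 55 mm high; loose on the table, not to be disturbed. Origin: centre of its underside.
- stone_bowl: Bystander: blue bowl, 90 mm diameter, 40 mm high; loose on the table, not to be disturbed. Origin: centre of its underside.
- trinket_box: Bystander: marble box 80 x 60 x 40 mm; loose on the table, not to be disturbed. Origin: centre of its underside.
- screwdriver: Bystander: screwdriver lying flat, loose on the table, not to be disturbed.
- polish: Bystander: amber jar 110 mm high; loose on the table, not to be disturbed. Origin: centre of its underside.
Not all that is in view belongs to the job. Of the things that look like the can, take the one that is nearest to the robot's base at the start.

How it is judged:
On the way, in this order (a step that is already met when the one before it is completed fails the run):
1. the nozzle cap is pressed down (over 4.5 of its 6 mm) with the lid shut (value of joint cap above 0.0045 m and angle between lid's own z axis and vertical below 0.06 rad), for 0.1 s.
2. the nozzle cap has sprung back up, the lid still shut (value of joint cap below 0.001 m and angle between lid's own z axis and vertical below 0.06 rad), for 0.1 s.
3. the lid is lifted off the case by the fingers (angle between lid's own z axis and vertical above 0.25 rad and contact force between the fingers and lid above 0.3 N), for 0.1 s.
At the end, for the whole second after the job is handed in: The lid stands parallel to the pointer within 0.08 rad (4.6 degrees), still (under 0.1 rad/s), carried by the fingers and by nothing else on the table; the cap is up (within 1 mm) and the pointer has not been shifted (10 mm at its tip) (angle between the x axis of lid and the x axis of pointer, either way round below 0.08 rad and angle between lid's own z axis and vertical above 0.3 rad and angular speed of lid below 0.1 rad/s and contact force between the fingers and lid above 0.3 N and value of joint cap below 0.001 m and distance of pointer_tip from where it was at the start of the episode below 0.01 m and contact force between lid and vase below 0.1 N and contact force between lid and goblet below 0.1 N and contact force between lid and candle_holder below 0.1 N and contact force between lid and stone_bowl below 0.1 N and contact force between lid and trinket_box below 0.1 N and contact force between lid and screwdriver below 0.1 N and contact force between lid and polish below 0.1 N); the arm keeps its last pose, push and grip.
It fails at once if any of the bystanders is moved over 30 mm (distance of any of vase, goblet, candle_holder, stone_bowl, trinket_box, screwdriver, polish from where it was at the start of the episode above 0.03 m).
It fails at once if the pointer is knocked out of its setting (over 15 mm at its tip) (distance of pointer_tip from where it was at the start of the episode above 0.015 m).
It also fails if it takes over 48 s, if anything falls off the work surface, if the arm or the gripper's body presses on something with over 40 N, if the wrist force passes 120 N, or if a joint passes its speed limit or range.

ROBOT

A 6-joint arm with a two-finger parallel gripper is mounted at the origin on the work surface. World frame = base frame: x ahead of the robot, y to its left, z up, the work surface at z = 0. Lengths are in m, angles in rad, forces in N, time in s.
With the tool pointing down it reaches from about 0.3 to 0.85 m from the base axis. Payload 4.2 kg.
Tool frame: the origin (TCP) lies at the very end of the fingers, on their centre line; the grasp point (between the pads) lies 19 mm behind it (ctrl.tcp_to_grasp is the distance from the TCP to the grasp point, in m); z points along the fingers, y is the line along which they close (so a half turn about z gives the same grasp; the last joint's range is limited). The gripper opens to 91 mm and grips with 3 to 60 N. Pads are 32 mm wide; open, the fingers measure 118 mm over their backs; the gripper's body (76 mm by 178 mm) begins 60 mm behind the grasp point.
Start: joints at [1.27, 0.32, 1.565, -0, 1.257, -0.02], TCP at [0.159, 0.552, 0.193] pointing down, gripper open.
Joint ranges: [-3.11, 3.11], [-0.84, 2.01], [0.21, 2.61], [-1.34, 4.49], [0.05, 2.63], [-2.56, 2.56]. Speed limits (rad/s): [2.57, 2.57, 3.14, 3.14, 3.14, 3.14].

INTERFACE

Orientations are given as a unit quaternion [x, y, z, w].
In Python, from cell import ctrl, cams, ticket gives the robot as it stands.
- The arm moves only by the shell command python3 -m pendant 'ROWS' [FORCE]. ROWS is JSON, a list of rows, each a list of 3 entries, a list of its own where there are three numbers: the shift along the tool's x, y, z in m, then the turn about the tool's z in degrees, then the gripper's target within -1 to 1 (shut at 1, half-way at 0, fully open at -1). A call has 1 to 12 rows; each row is the pose to reach, as a shift and turn from the pose commanded when the call began, along the tool's axes at that moment; what a row does not reach only later rows make up. A row lasts 1/12 s, in which the tool goes at most 41.7 mm and 7.16 degrees, less where a joint would pass 70% of its speed; a pose out of reach is approached as far as the arm can. A call with a gripper value outside its range is refused whole. The fingers move at their own pace and stop on an object; FORCE is the grip in N (left out, the last holds). Time passes only in rows, so rows that repeat a pose let the fingers close. It gives the time, the measured TCP pose, the force, the opening and the grip force at its end, in the units of the state.
- ctrl.sense(): the state, without advancing time (a new reading comes with each control period).
- cams.capture(name): name is "scene" or "top" or "wrist"; returns a dict with "image" (480x640x3 uint8, blue, green, red), "depth" (480x640 float32, m along the optical axis (not along the pixel's ray), 0 where there is no reading), "fx", "fy", "cx", "cy" (pixels), "k1" (the pictures are not rectified: a ray, as slopes to the right and down, at radius r is drawn at 1 + k1 r^2 times it, then the intrinsics apply), "origin" and "rotation" of the camera in the world. Camera axes: x right, y up, looking along -z (the intrinsics and any distortion apply to the point x, -y, -z); pixel columns grow to the right and rows downward; lengths in m; the calibration is good to about 2 mm. A picture is of the moment at which its call begins.
- ticket.finish_job(): hands the job in; it is judged then, once.
The state is a dict: "time_s": time; "joint_positions": joint angles; "joint_velocities": joint speeds; "joint_torque": joint torques, N m; "position": TCP position; "ee_rot": TCP orientation; "ft_force": force on the tool from outside, world axes, zero at the start; "moment": the same for the moment, N m; "finger_gap": finger opening in m; "grasp_force": force on a finger pad.
Only numpy, scipy, OpenCV 4.12 (cv2) and the standard library are available. Lean on these libraries where they do the work, as an engineer would, in place of code of your own. Each camera call takes 0.05 s, during which the arm holds its last target. There are 200 camera calls.

## Working session

There is one attempt and no reset: what is moved stays moved. The work goes in short steps, Python scripts to look and compute and a shell command to move; the robot and the scene stay as the last step left them, time stands still between calls to the robot, and variables do not carry over. Pictures are saved under pics/ and viewed, at most 13 in all, crops included, and the job is handed in when it is done.

```bash
ls; mkdir -p pics; cat > h.py <<'E'
import numpy as np, cv2, pickle
def cap(n):
    from cell import cams
    c=cams.capture(n); pickle.dump(c,open(f'pics/{n}.pkl','wb')); return c
def load(n): return pickle.load(open(f'pics/{n}.pkl','rb'))
def ray(c,u,v):
    K=np.array([[c['fx'],0,c['cx']],[0,c['fy'],c['cy']],[0,0,1.]])
    x,y=(u-c['cx'])/c['fx'],(v-c['cy'])/c['fy']
    a,b=x,y
    for _ in range(20):
        s=1+c['k1']*(a*a+b*b); a,b=x/s,y/s
    return np.array([a,-b,-1.])
def at_depth(c,u,v,d=None):
    if d is None:
        w=c['depth'][int(v)-1:int(v)+2,int(u)-1:int(u)+2]; d=np.median(w[w>0]) if (w>0).any() else np.nan
    return np.array(c['origin'])+np.array(c['rotation'])@(ray(c,u,v)*d)
def at_z(c,u,v,z):
    r=np.array(c['rotation'])@ray(c,u,v); o=np.array(c['origin']); return o+r*(z-o[2])/r[2]
def proj(c,p):
    q=np.array(c['rotation']).T@(np.array(p)-c['origin']); a,b=q[0]/-q[2],-q[1]/-q[2]
    s=1+c['k1']*(a*a+b*b); return c['fx']*a*s+c['cx'],c['fy']*b*s+c['cy']
E
python3 - <<'E'
from h import *
from cell import ctrl
for n in('scene','top'):
    c=cap(n); cv2.imwrite(f'pics/{n}1.png',c['image']); print(n,c['origin'],np.round(c['rotation'],3).tolist(),c['fx'],c['k1'])
s=ctrl.sense();print(s['position'],s['ee_rot'],s['time_s'],ctrl.tcp_to_grasp,s['ft_force'])
E
```

```text
pics
scene [1.43129995 0.6879393  1.01236083] [0.199, 0.384, 0.801, 0.415] 471.55224765884867 0.012026857875182305
top [0.44884387 0.07113749 1.29873324] [0.022, -0.038, -0.697, 0.715] 477.734603384587 -0.012256679564153909
[0.1591955  0.55203117 0.1927315 ] [ 1.39935873e-01  9.90160271e-01 -7.58263626e-04 -1.19988538e-04] 0.1 0.0188 [ 0.51251745 -0.57982424 -0.86617313]
```

View pics/scene1.png

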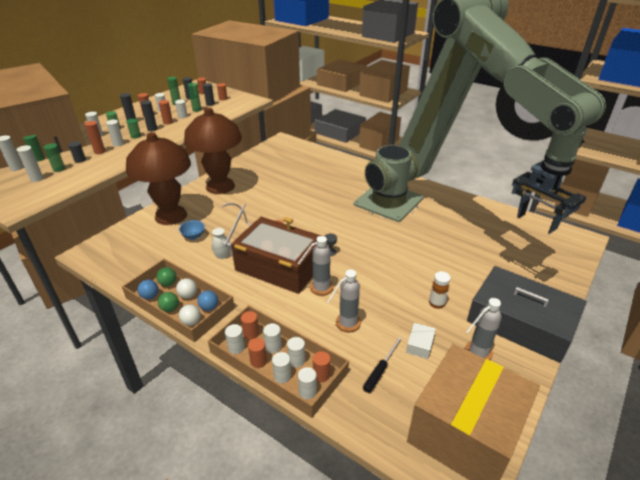

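View pics/top1.png

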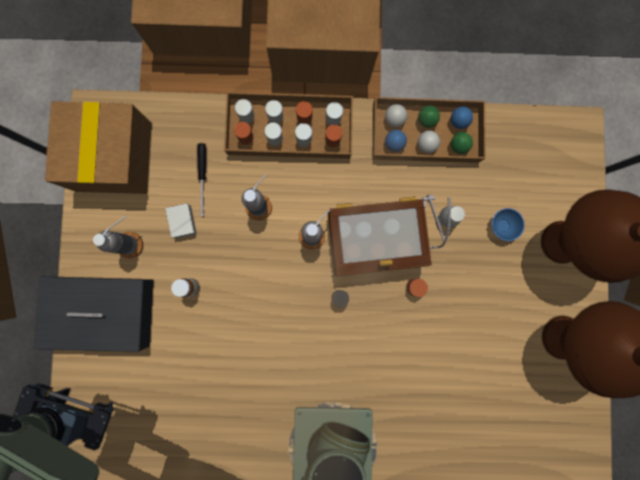

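The rotation is a quaternion. There are three can-like objects, in top pixels: (312,233), (255,200) and (102,240). The base is around (333,450), so the first is nearest and also stands just left of the case. I'll confirm that with a crop.

```bash
cat >> h.py <<'E'
from scipy.spatial.transform import Rotation as R
_load=load
def fix(c):
    c['rotation']=np.array(c['rotation'])
    if c['rotation'].size==4: c['rotation']=R.from_quat(c['rotation']).as_matrix()
    return c
def load(n): return fix(_load(n))
E
python3 - <<'E'
from h import *
t=load('top'); s=load('scene')
cv2.imwrite('pics/topcrop.png',cv2.resize(t['image'][180:310,290:480],None,fx=4.2,fy=4.2,interpolation=cv2.INTER_CUBIC))
cv2.imwrite('pics/scenecrop.png',cv2.resize(s['image'][190:340,200:370],None,fx=4,fy=4,interpolation=cv2.INTER_CUBIC)[:600])
for u,v in((312,231),(252,196),(102,240)): print(at_z(t,u,v,.194), np.linalg.norm(at_z(t,u,v,.194)[:2]), at_depth(t,u,v))
E
```

```text
[0.55270124 0.06874289 0.194     ] 0.5569598191045887 [0.5525627  0.06874608 0.19547364]
[0.63089    0.21064112 0.194     ] 0.6651254554178121 [0.63064384 0.21045249 0.19549376]
[0.51910079 0.55122793 0.194     ] 0.7571775629221047 [0.51909213 0.55116877 0.19413614]
```

View pics/topcrop.png

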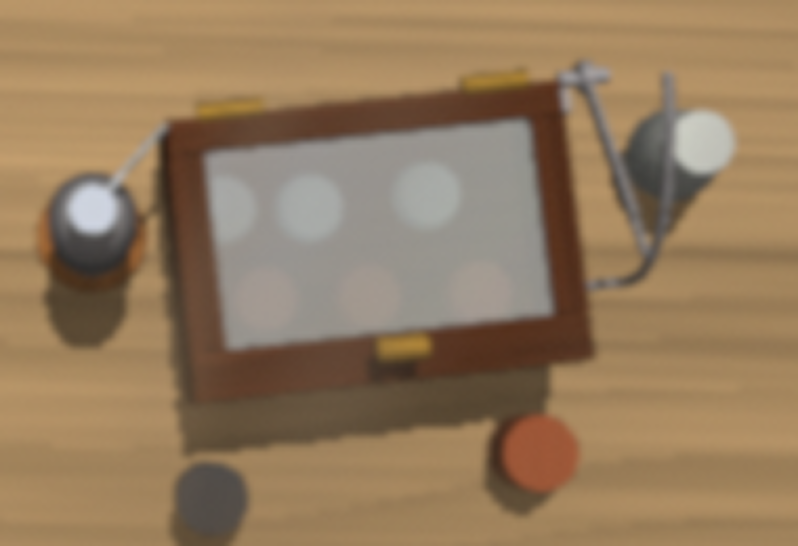

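View pics/scenecrop.png

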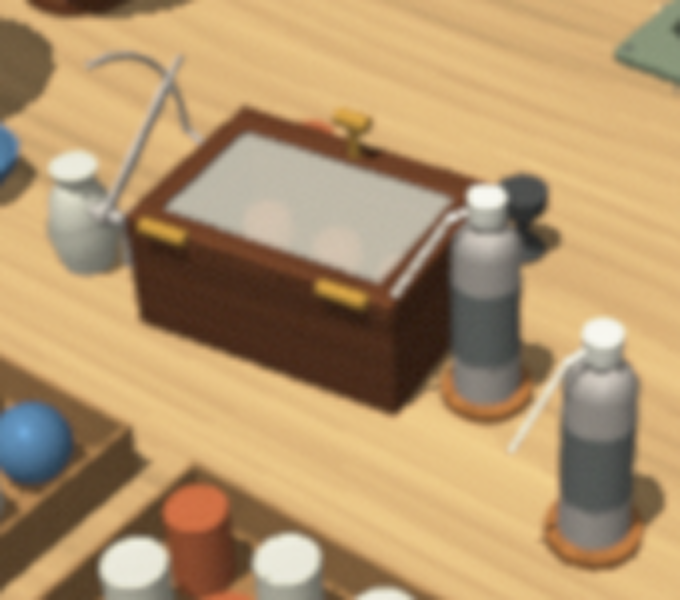

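```bash
python3 - <<'E'
from h import *
from scipy.optimize import least_squares
t=load('top'); s=load('scene')
T=lambda u,v:(u/4.2+290,v/4.2+180); S=lambda u,v:(u/4+200,v/4+190)
print('cap',at_z(t,*T(93,207),.194))
cor=[T(165,122),T(562,82),T(593,355),T(192,402)]
P=np.array([at_z(t,u,v,.112) for u,v in cor]); print(P.round(4), np.linalg.norm(P-np.roll(P,1,0),axis=1))
M=np.array([[85,120],[85,-120],[-85,-120],[-85,120]])/1000
f=lambda q:((M@np.array([[np.cos(q[2]),np.sin(q[2])],[-np.sin(q[2]),np.cos(q[2])]])+q[:2])-P[:,:2]).ravel()
q=least_squares(f,[.55,-.08,0]).x; print('case',q,f(q).round(4))
ex=np.array([np.cos(q[2]),np.sin(q[2]),0]);ey=np.array([-ex[1],ex[0],0]);ez=np.array([0,0,1.]);c=np.array([*q[:2],0])
H=c+.085*ex+.106*ez; K=H-.15*ex+.04*ez
print('knob',K,'topproj',proj(t,K),'meas',T(404,345),at_z(t,*T(404,345),.154),'scene',proj(s,K),S(352,118))
print('hinge',H)
for d in range(26,64,4):
    a=np.radians(d); p=H-.136*ey+.14*(-np.cos(a)*ex+np.sin(a)*ez)
    u=proj(t,p);w=proj(s,p); print(d,((u[0]-290)*4.2,(u[1]-180)*4.2),((w[0]-200)*4,(w[1]-190)*4))
E
```

```text
cap [0.55670814 0.06851505 0.194     ]
[[ 0.6168  0.0267  0.112 ]
 [ 0.6477 -0.2114  0.112 ]
 [ 0.4843 -0.2309  0.112 ]
 [ 0.4507  0.0069  0.112 ]] [0.16724997 0.24008412 0.16452379 0.24023318]
case [ 0.54987824 -0.10217033  0.12936944] [ 0.0019  0.0011  0.002   0.0012 -0.0032 -0.0012 -0.0006 -0.0011]
knob [ 0.48542141 -0.1105559   0.146     ] topproj (np.float64(385.303812082256), np.float64(262.5026102187983)) meas (386.1904761904762, 262.1428571428571) [ 0.48608392 -0.11142106  0.154     ] scene (np.float64(287.6762454291845), np.float64(219.60433293049243)) (288.0, 219.5)
hinge [ 0.63416793 -0.09120457  0.106     ]
26 (np.float64(637.8685460568046), np.float64(278.15386094427475)) (np.float64(189.41751613554538), np.float64(66.67665279747837))
30 (np.float64(641.0577329155628), np.float64(269.1416735448673)) (np.float64(185.0767666008694), np.float64(60.48083324369418))
34 (np.float64(643.9918703434154), np.float64(258.99550396906193)) (np.float64(180.3021917383511), np.float64(54.93350509455729))
38 (np.float64(646.6478701287309), np.float64(247.7525538787543)) (np.float64(175.1079984759706), np.float64(50.071425193970526))
42 (np.float64(649.0038292200602), np.float64(235.45969827432717)) (np.float64(169.51083281321667), np.float64(45.92956250422674))
46 (np.float64(651.0393445951267), np.float64(222.17359203473882)) (np.float64(163.5298740069843), np.float64(42.54076077175864))
50 (np.float64(652.7358299087344), np.float64(207.9606209188353)) (np.float64(157.1869135289187), np.float64(39.935377461078815))
54 (np.float64(654.0768262441683), np.float64(192.89668321295525)) (np.float64(150.50641474968938), np.float64(38.14090235366723))
58 (np.float64(655.0482986915647), np.float64(177.06679241334038)) (np.float64(143.51554916123507), np.float64(37.18156022554831))
62 (np.float64(655.6389101654202), np.float64(160.56449641265948)) (np.float64(136.24420490221337), np.float64(37.077903075717586))
```

The nearest can at (312,229) has its straw slanting to the lid's left hinge end, so it's the right one. The pointer reads about 32–34°. The knob bar is best gripped on its ends, with the fingers closing along the hinge, so it can pivot between the pads.

```bash
cat >> h.py <<'E'
def rel(p,yaw=None):
    "shift in tool axes to target p; turn so tool y is at world angle yaw (mod 180)"
    from cell import ctrl
    s=ctrl.sense(); A=R.from_quat(s['ee_rot']).as_matrix(); d=A.T@(np.array(p)-s['position'])
    t=None
    if yaw is not None:
        v=A.T@np.array([np.cos(yaw),np.sin(yaw),0]); t=(np.degrees(np.arctan2(v[1],v[0]))-90+90)%180-90
    print('shift',d.round(4),'turn',t,'tcp',np.round(s['position'],4),'F',np.round(s['ft_force'],1),'gap',s['finger_gap'],'t',s['time_s'],'j6',s['joint_positions'][5]); print(A.round(3).tolist())
E
python3 - <<'E'
from h import *
s=load('scene'); print(at_z(s,488/4+200,196/4+190,.194), at_depth(s,488/4+200,196/4+190))
rel([.5555,.0685,.25],.1294+np.pi/2)
E
```

```text
[0.55677157 0.07346215 0.194     ] [0.5569558 0.0735916 0.1941724]
shift [-0.5148 -0.3549 -0.0567] turn -23.502375119529063 tcp [0.1592 0.552  0.1927] F [ 0.5 -0.6 -0.9] gap 0.09150789654248305 t 0.1 j6 -0.019983117887711833
[[-0.961, 0.277, -0.0], [0.277, 0.961, -0.001], [0.0, -0.002, -1.0]]
```

```bash
python3 -m pendant '[[[0,0,-0.04],0,1],[[-0.02,-0.015,-0.065],-5,1],[[-0.05,-0.035,-0.065],-10,1],[[-0.08,-0.055,-0.065],-15,1],[[-0.11,-0.076,-0.065],-20,1],[[-0.14,-0.097,-0.065],-23.5,1],[[-0.17,-0.117,-0.065],-23.5,1],[[-0.2,-0.138,-0.065],-23.5,1],[[-0.23,-0.159,-0.065],-23.5,1],[[-0.26,-0.179,-0.065],-23.5,1],[[-0.29,-0.2,-0.065],-23.5,1],[[-0.32,-0.22,-0.065],-23.5,1]]' 20; python3 -c "
from h import *
rel([.557,.071,.25],.1294+np.pi/2)"
```

```text
time_s: 1.1
position: [0.4064, 0.2506, 0.2582]
ee_rot: [-0.065, 0.998, -0.0, -0.0]
ft_force: [0.4, 1.3, -0.4]
finger_gap: 0.014
grasp_force: 0.0
shift [-0.1262 -0.1976  0.0082] turn -0.0009996523512114663 tcp [0.4064 0.2506 0.2582] F [ 0.4  1.3 -0.4] gap 0.013954419598578495 t 1.1 j6 -1.1716605954164876
[[-0.992, -0.129, -0.0], [-0.129, 0.992, -0.0], [0.0, -0.0, -1.0]]
```

```bash
python3 -m pendant '[[[-0.018,-0.028,0],0,1],[[-0.036,-0.056,0],0,1],[[-0.054,-0.085,0],0,1],[[-0.072,-0.113,0],0,1],[[-0.09,-0.141,0],0,1],[[-0.108,-0.169,0],0,1],[[-0.121,-0.19,0],0,1],[[-0.126,-0.197,0.01],0,1],[[-0.126,-0.197,0.02],0,1],[[-0.126,-0.197,0.03],0,1],[[-0.126,-0.197,0.03],0,1],[[-0.126,-0.197,0.03],0,1]]'; python3 -c "
from h import *
c=fix(cap('wrist')); cv2.imwrite('pics/w1.png',c['image']); rel([.557,.071,.194])
for p in ([.557,.071,.194],): print(proj(c,p))"
```

```text
time_s: 2.1
position: [0.5547, 0.0745, 0.2274]
ee_rot: [-0.065, 0.998, 0.0, -0.001]
ft_force: [-0.2, -0.9, 0.6]
finger_gap: 0.0004
grasp_force: 0.0
shift [-0.0013 -0.0037  0.0343] turn None tcp [0.5553 0.0745 0.2283] F [0.6 0.1 0.1] gap 0.0003902568253156521 t 2.15 j6 -1.5893624129728834
[[-0.991, -0.131, -0.001], [-0.131, 0.991, 0.0], [0.001, 0.0, -1.0]]
(np.float64(314.1585822423897), np.float64(261.48259519125656))
```

View pics/w1.png

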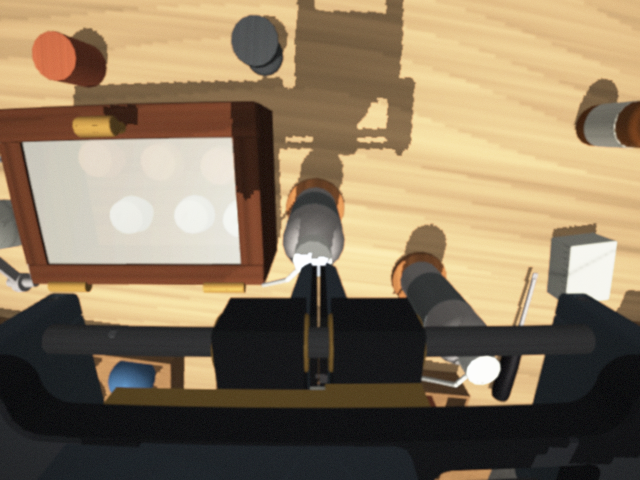

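The wrist view shows the cap at about (315,260), under the closed fingertips and matching the estimate. The lid knob is at (98,127). Next I press the cap.

```bash
python3 -m pendant '[[[-0.001,-0.004,0.012],0,1],[[-0.001,-0.004,0.024],0,1],[[-0.001,-0.004,0.031],0,1],[[-0.001,-0.004,0.034],0,1],[[-0.001,-0.004,0.037],0,1],[[-0.001,-0.004,0.039],0,1],[[-0.001,-0.004,0.04],0,1],[[-0.001,-0.004,0.04],0,1],[[-0.001,-0.004,0.04],0,1]]'
```

```text
time_s: 2.9
position: [0.5579, 0.0695, 0.1888]
ee_rot: [-0.065, 0.998, 0.0, 0.0]
ft_force: [-0.0, -0.2, -0.3]
finger_gap: 0.0005
grasp_force: 0.0
```

```bash
python3 -m pendant '[[[0,0,0.001],0,1],[[0,0,0.001],0,1],[[0,0,0.001],0,1]]'; python3 - <<'E'
from h import *
rel([.557,.071,.188])
c=fix(cap('scene')); cv2.imwrite('pics/s2.png',cv2.resize(c['image'][170:300,260:400],None,fx=4.5,fy=4.5,interpolation=cv2.INTER_CUBIC))
E
```

```text
time_s: 3.15
position: [0.5578, 0.0694, 0.1875]
ee_rot: [-0.065, 0.998, 0.0, 0.0]
ft_force: [-0.9, -1.2, -0.9]
finger_gap: 0.0003
grasp_force: 0.0
shift [ 0.0005  0.0016 -0.0005] turn None tcp [0.5578 0.0694 0.1875] F [-0.9 -1.2 -0.9] gap 0.0002688953589667622 t 3.15 j6 -1.5966955305447756
[[-0.992, -0.129, 0.0], [-0.129, 0.992, 0.0], [-0.0, 0.0, -1.0]]
```

View pics/s2.png

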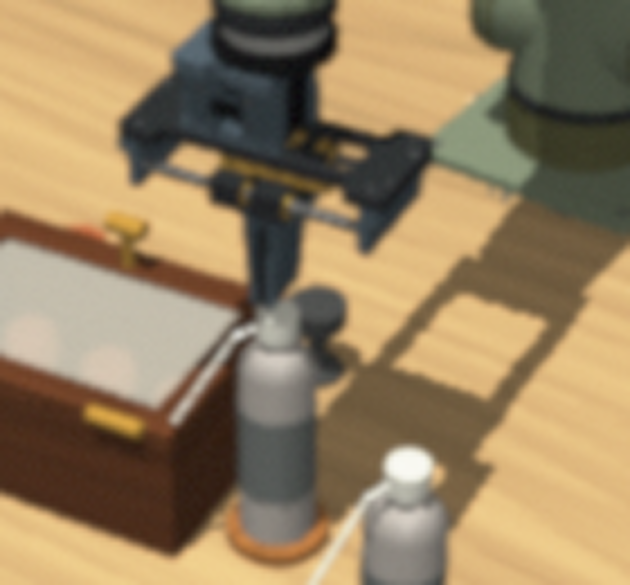

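```bash
python3 - <<'E'
from h import *
c=load('scene'); P=lambda p:tuple(np.round((np.array(proj(c,p))-[260,170])*4.5))
for p in([.5578,.0694,.1875],[.557,.071,.194],[.557,.071,.188],[.557,.071,.166]):print(p,P(p))
for u,v in((280,290),(275,280),(262,300),(270,318),(283,303),(283,312),(283,330),(262,270),(295,320),(265,325)): print((u,v),at_depth(c,u/4.5+260,v/4.5+170).round(4))
w=fix(cap('wrist')); print(proj(w,[.557,.071,.19]))
cv2.imwrite('pics/w2.png',cv2.resize(w['image'][160:320,210:420],None,fx=3.75,fy=3.75,interpolation=cv2.INTER_CUBIC))
E
```

```text
[0.5578, 0.0694, 0.1875] (np.float64(273.0), np.float64(317.0))
[0.557, 0.071, 0.194] (np.float64(276.0), np.float64(309.0))
[0.557, 0.071, 0.188] (np.float64(276.0), np.float64(317.0))
[0.557, 0.071, 0.166] (np.float64(276.0), np.float64(344.0))
(280, 290) [0.5655 0.0803 0.2185]
(275, 280) [0.5721 0.0812 0.2307]
(262, 300) [0.5762 0.0742 0.2147]
(270, 318) [0.5651 0.0724 0.1928]
(283, 303) [0.5493 0.0713 0.1944]
(283, 312) [0.5546 0.075  0.1921]
(283, 330) [0.565  0.0823 0.1875]
(262, 270) [0.5755 0.0738 0.2373]
(295, 320) [0.5539 0.0838 0.1892]
(265, 325) [0.5702 0.0721 0.1903]
(np.float64(322.4997502352051), np.float64(278.60469910860513))
```

View pics/w2.png

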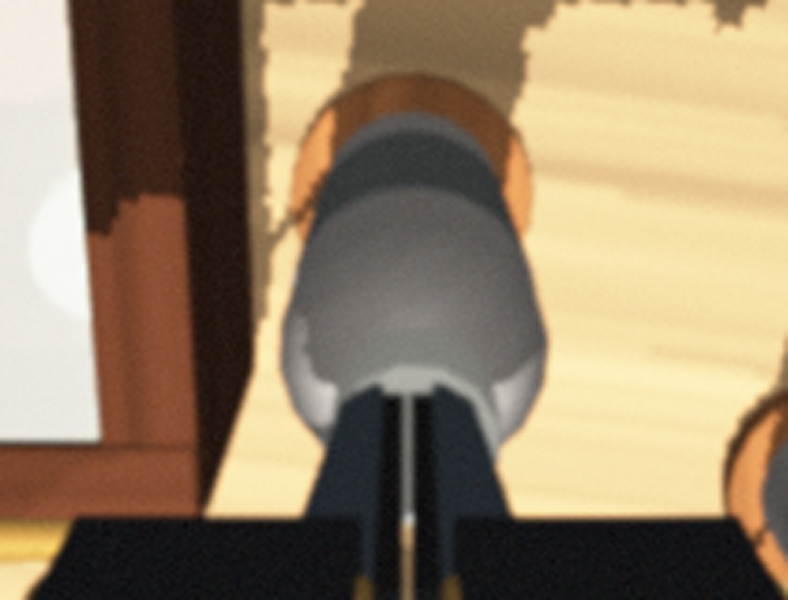

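The wrist crop shows the fingertips over the cap's centre, with the cap rim visible at (410,370). There is no clear contact force yet, so I'll descend in small steps.

```bash
python3 -m pendant '[[[0,0,0.001],0,1],[[0,0,0.001],0,1],[[0,0,0.001],0,1]]' | grep -E "pos|ft"; python3 -m pendant '[[[0,0,0.001],0,1],[[0,0,0.001],0,1],[[0,0,0.001],0,1]]'| grep -E "pos|ft";python3 -c "
from cell import ctrl
s=ctrl.sense(); print(s['joint_torque'],s['moment'])"
```

```text
position: [0.5577, 0.0695, 0.1863]
ft_force: [0.2, -0.2, -0.2]
position: [0.5577, 0.0695, 0.1854]
ft_force: [-0.2, -0.8, 0.3]
[ 2.47220005e-04 -4.00760078e+01 -2.28923446e+01 -3.55963747e-02
  7.58886198e-02  1.54126985e-05] [ 0.03311286 -0.02523695  0.01421249]
```

```bash
python3 - <<'E'
from h import *
w=load('wrist'); Q=lambda p:tuple(np.round((np.array(proj(w,p))-[210,160])*3.75))
print(w['origin'],w['rotation'].round(3).tolist(),w['fx'])
A=R.from_euler('z',.1294).as_matrix()
t=np.array([.5578,.0694,.1875])
for dx in(-.016,-.008,0,.016):
    for dy in(-.0135,0,.0135): print('tip',dx,dy,Q(t+A@[dx,dy,0]))
for z in(.194,.188,.178):
    print('cap',z,'front',Q([.543,.071,z]),'c',Q([.557,.071,z]),'sides',Q([.557,.057,z]),Q([.557,.085,z]))
for z in(.166,): print('shoulder sides',Q([.557,.045,z]),Q([.557,.097,z]))
D=w['depth']
for u,v in((410,370),(380,420),(408,430),(430,420),(410,300),(488,430),(440,300)): print(u,v,at_depth(w,u/3.75+210,v/3.75+160).round(4))
E
```

```text
[0.47695682 0.05783826 0.37796472] [[-0.129, -0.95, -0.285], [0.992, -0.124, -0.038], [0.001, -0.287, 0.958]] 340.4876555817836
tip -0.016 -0.0135 (np.float64(326.0), np.float64(348.0))
tip -0.016 0 (np.float64(411.0), np.float64(348.0))
tip -0.016 0.0135 (np.float64(497.0), np.float64(348.0))
tip -0.008 -0.0135 (np.float64(327.0), np.float64(396.0))
tip -0.008 0 (np.float64(411.0), np.float64(396.0))
tip -0.008 0.0135 (np.float64(496.0), np.float64(396.0))
tip 0 -0.0135 (np.float64(328.0), np.float64(442.0))
tip 0 0 (np.float64(411.0), np.float64(442.0))
tip 0 0.0135 (np.float64(495.0), np.float64(442.0))
tip 0.016 -0.0135 (np.float64(329.0), np.float64(531.0))
tip 0.016 0 (np.float64(411.0), np.float64(531.0))
tip 0.016 0.0135 (np.float64(493.0), np.float64(531.0))
cap 0.194 front (np.float64(434.0), np.float64(371.0)) c (np.float64(422.0), np.float64(455.0)) sides (np.float64(333.0), np.float64(444.0)) (np.float64(511.0), np.float64(465.0))
cap 0.188 front (np.float64(434.0), np.float64(358.0)) c (np.float64(422.0), np.float64(440.0)) sides (np.float64(335.0), np.float64(429.0)) (np.float64(508.0), np.float64(450.0))
cap 0.178 front (np.float64(432.0), np.float64(338.0)) c (np.float64(421.0), np.float64(416.0)) sides (np.float64(338.0), np.float64(406.0)) (np.float64(503.0), np.float64(426.0))
shoulder sides (np.float64(274.0), np.float64(373.0)) (np.float64(565.0), np.float64(408.0))
410 370 [0.5436 0.0673 0.193 ]
380 420 [0.5409 0.0629 0.2213]
408 430 [0.5531 0.0683 0.194 ]
430 420 [0.5413 0.0696 0.218 ]
410 300 [0.5413 0.0671 0.1634]
488 430 [0.5518 0.0807 0.1933]
440 300 [0.5406 0.0724 0.1635]
```

Projecting the fingertip suggests it really ends about 19 mm above the reported TCP, and depth puts the cap top still at 0.194. I'll keep descending in small steps and watch the force.

```bash
for i in 1 2 3; do python3 -m pendant '[[[0,0,0.001],0,1],[[0,0,0.002],0,1],[[0,0,0.003],0,1]]' | grep -E "pos|ft"; done
```

```text
position: [0.5577, 0.0695, 0.1823]
ft_force: [0.2, -0.7, 1.0]
position: [0.5577, 0.0695, 0.1793]
ft_force: [-0.4, -0.7, 0.6]
position: [0.5577, 0.0695, 0.1764]
ft_force: [1.1, 0.1, 1.3]
```

```bash
for i in 1 2 ; do python3 -m pendant '[[[0,0,0.001],0,1],[[0,0,0.002],0,1]]' | grep -E "pos|ft"; done; python3 - <<'E'
from h import *
w=fix(cap('wrist'))
for r in range(240,300,4): print(r,[tuple(at_depth(w,u,r).round(3)) for u in(312,319,326)])
E
```

```text
position: [0.5577, 0.0695, 0.1743]
ft_force: [-0.4, -0.4, 0.5]
position: [0.5577, 0.0695, 0.1726]
ft_force: [-1.6, -0.1, 2.2]
240 [(np.float64(0.538), np.float64(0.062), np.float64(0.161)), (np.float64(0.538), np.float64(0.066), np.float64(0.161)), (np.float64(0.537), np.float64(0.071), np.float64(0.161))]
244 [(np.float64(0.54), np.float64(0.062), np.float64(0.162)), (np.float64(0.54), np.float64(0.067), np.float64(0.163)), (np.float64(0.539), np.float64(0.071), np.float64(0.163))]
248 [(np.float64(0.542), np.float64(0.063), np.float64(0.164)), (np.float64(0.542), np.float64(0.067), np.float64(0.164)), (np.float64(0.541), np.float64(0.071), np.float64(0.164))]
252 [(np.float64(0.545), np.float64(0.063), np.float64(0.165)), (np.float64(0.544), np.float64(0.067), np.float64(0.165)), (np.float64(0.543), np.float64(0.072), np.float64(0.165))]
256 [(np.float64(0.544), np.float64(0.063), np.float64(0.174)), (np.float64(0.543), np.float64(0.067), np.float64(0.177)), (np.float64(0.542), np.float64(0.071), np.float64(0.177))]
260 [(np.float64(0.544), np.float64(0.063), np.float64(0.181)), (n
[... 1037 characters left out ...]
), np.float64(0.064), np.float64(0.218)), (np.float64(0.553), np.float64(0.068), np.float64(0.192)), (np.float64(0.541), np.float64(0.07), np.float64(0.219))]
288 [(np.float64(0.542), np.float64(0.064), np.float64(0.222)), (np.float64(0.556), np.float64(0.069), np.float64(0.192)), (np.float64(0.541), np.float64(0.07), np.float64(0.224))]
292 [(np.float64(0.542), np.float64(0.064), np.float64(0.226)), (np.float64(0.558), np.float64(0.069), np.float64(0.192)), (np.float64(0.541), np.float64(0.07), np.float64(0.227))]
296 [(np.float64(0.542), np.float64(0.064), np.float64(0.231)), (np.float64(0.56), np.float64(0.069), np.float64(0.192)), (np.float64(0.541), np.float64(0.07), np.float64(0.231))]
```

First contact came at a reported z of about 0.174, so the real fingertips sit about 19 mm behind the reported TCP. I continue to the end of the cap's travel.

```bash
for i in 1 2 3; do python3 -m pendant '[[[0,0,0.001],0,1],[[0,0,0.002],0,1]]' | grep -E "pos|ft"; done; python3 - <<'E'
from h import *
w=fix(cap('wrist'))
for r in (280,288,296): print(r,at_depth(w,319,r).round(4))
E
```

```text
position: [0.5577, 0.0695, 0.1708]
ft_force: [-0.2, 0.2, 3.3]
position: [0.5578, 0.0695, 0.1687]
ft_force: [-1.3, -0.7, 3.2]
position: [0.5579, 0.0695, 0.1677]
ft_force: [-3.0, -1.1, 15.2]
280 [0.5508 0.0681 0.1873]
288 [0.5557 0.0687 0.187 ]
296 [0.5604 0.0693 0.1871]
```

The cap is bottomed: 15 N, with its top at 0.187. I hold briefly, release, then move over the knob with the gripper open.

```bash
python3 -m pendant '[[[0,0,0],0,1],[[0,0,0],0,1],[[0,0,-0.006],0,1],[[0,0,-0.016],0,1],[[0,0,-0.04],0,1],[[0.02,-0.03,-0.065],0,-1],[[0.038,-0.062,-0.065],0,-1],[[0.056,-0.095,-0.065],0,-1],[[0.075,-0.13,-0.065],0,-1],[[0.09,-0.16,-0.065],0,-1],[[0.095,-0.169,-0.06],0,-1],[[0.095,-0.169,-0.06],0,-1]]'; python3 -m pendant '[[[0,0,0],0,-1],[[0,0,0],0,-1]]' | grep gap; python3 - <<'E'
from h import *
c=fix(cap('wrist')); cv2.imwrite('pics/w3.png',c['image']); rel([.4857,-.111,.1095],.1294+np.pi/2)
print(proj(c,[.4857,-.111,.146]))
E
```

```text
time_s: 6.43
position: [0.4841, -0.1121, 0.2258]
ee_rot: [-0.063, 0.998, 0.0, -0.001]
ft_force: [0.8, 0.5, 0.3]
finger_gap: 0.0438
grasp_force: 0.0
finger_gap: 0.0576
shift [ 0.0005 -0.002   0.1169] turn 0.08593638401727333 tcp [ 0.486  -0.1091  0.2264] F [ 0.6 -1.  -0. ] gap 0.061152741356990024 t 6.65 j6 -1.9463565112535033
[[-0.991, -0.131, 0.0], [-0.131, 0.991, 0.001], [-0.0, 0.001, -1.0]]
(np.float64(317.1219539807245), np.float64(239.04106271633492))
```

View pics/w3.png

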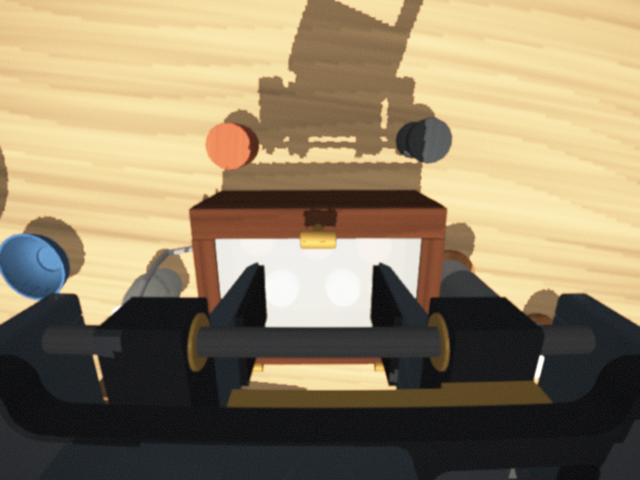

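The knob is at (319,240), centred between the fingers as predicted. Descend and grip its ends.

```bash
python3 -m pendant '[[[0,-0.001,0.03],0,-1],[[0,-0.001,0.06],0,-1],[[0,-0.001,0.085],0,-1],[[0,-0.001,0.1],0,-1],[[0,-0.001,0.11],0,-1],[[0,-0.001,0.115],0,-1],[[0,-0.001,0.117],0,-1],[[0,-0.001,0.117],0,-1]]' 15; python3 -m pendant '[[[0,0,0],0,0.3],[[0,0,0],0,0.5],[[0,0,0],0,0.7],[[0,0,0],0,1],[[0,0,0],0,1],[[0,0,0],0,1],[[0,0,0],0,1],[[0,0,0],0,1],[[0,0,0],0,1]]'
```

```text
time_s: 7.32
position: [0.4861, -0.111, 0.1098]
ee_rot: [-0.065, 0.998, -0.0, 0.0]
ft_force: [0.1, 0.1, 0.5]
finger_gap: 0.0911
grasp_force: 0.0
time_s: 8.07
position: [0.4854, -0.1113, 0.1094]
ee_rot: [-0.065, 0.998, 0.0, -0.0]
ft_force: [-0.8, 0.8, 0.1]
finger_gap: 0.0342
grasp_force: 0.0
```

```bash
python3 -m pendant '[[[0,0,0],0,1],[[0,0,0],0,1],[[0,0,0],0,1],[[0,0,0],0,1]]'; python3 - <<'E'
from h import *
c=fix(cap('wrist')); cv2.imwrite('pics/w4.png',c['image'][120:420,120:520])
E
```

```text
time_s: 8.4
position: [0.4851, -0.1096, 0.1093]
ee_rot: [-0.064, 0.998, 0.002, -0.0]
ft_force: [-0.0, 5.5, 0.6]
finger_gap: 0.0299
grasp_force: 15.0
```

View pics/w4.png

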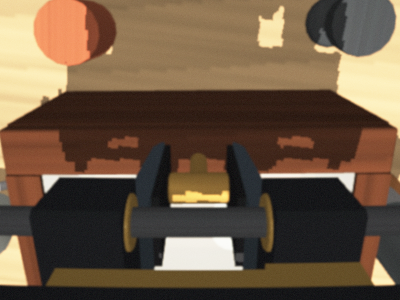

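The bar is held between the pads with a 29.9 mm gap. I lift along the arc to about 20° first, then check.

```bash
python3 -m pendant '[[[0,0.0015,0],0,1],[[-0.0015,0.0015,-0.005],0,1],[[-0.003,0.0015,-0.0105],0,1],[[-0.005,0.0015,-0.0155],0,1],[[-0.007,0.0015,-0.0205],0,1],[[-0.0095,0.0015,-0.0255],0,1],[[-0.0115,0.0015,-0.0305],0,1],[[-0.014,0.0015,-0.035],0,1],[[-0.017,0.0015,-0.04],0,1],[[-0.02,0.0015,-0.0445],0,1],[[-0.0225,0.0015,-0.049],0,1],[[-0.0225,0.0015,-0.049],0,1]]' 20
```

```text
time_s: 9.45
position: [0.5082, -0.1066, 0.1593]
ee_rot: [-0.065, 0.998, 0.0, 0.0]
ft_force: [-0.5, 3.9, -4.0]
finger_gap: 0.03
grasp_force: 20.0
```

```bash
python3 -m pendant '[[[-0.0035,0.001,-0.004],0,1],[[-0.0065,0.001,-0.0085],0,1],[[-0.01,0.001,-0.013],0,1],[[-0.0135,0.001,-0.017],0,1],[[-0.0175,0.001,-0.021],0,1],[[-0.0215,0.001,-0.0245],0,1],[[-0.0235,0.001,-0.0262],0,1],[[-0.0235,0.001,-0.0262],0,1],[[-0.0235,0.001,-0.0262],0,1]]'; python3 - <<'E'
from h import *
s=fix(cap('scene')); t=fix(cap('top'))
a=cv2.resize(s['image'][180:290,200:320],None,fx=5,fy=5,interpolation=cv2.INTER_CUBIC)[:, :400*2]
cv2.imwrite('pics/s5.png',a)
T=t['image'][170:290,320:480]; cv2.imwrite('pics/t5.png',cv2.resize(T,None,fx=5,fy=5,interpolation=cv2.INTER_CUBIC))
E
```

```text
time_s: 10.2
position: [0.5306, -0.1036, 0.1849]
ee_rot: [-0.065, 0.998, -0.001, -0.0]
ft_force: [-1.3, -4.5, 0.4]
finger_gap: 0.03
grasp_force: 20.0
```

View pics/s5.png

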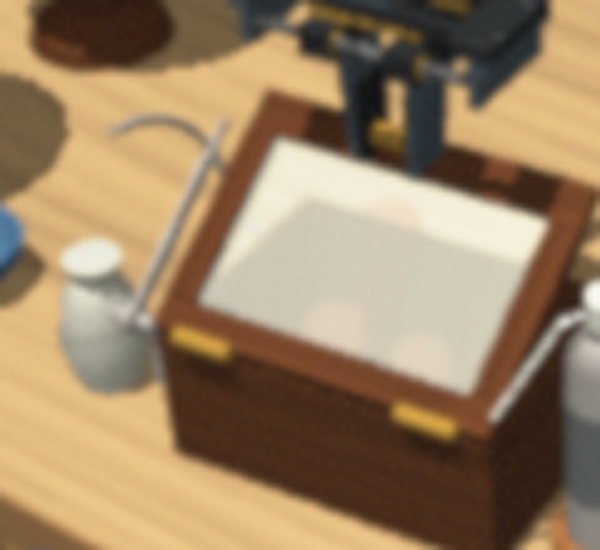

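The lid is up and the fingers hold the knob. In this crop the pointer runs from (130,315) to its tip at (222,122), and the lid's right edge ends at its front corner (270,92). Next I fit both angles.

```bash
python3 - <<'E'
from h import *
s=load('scene'); t=load('top')
q=[.5499,-.1022,.1294]
ex=np.array([np.cos(q[2]),np.sin(q[2]),0]);ey=np.array([-ex[1],ex[0],0]);ez=np.array([0,0,1.]);H=np.array([*q[:2],.106])+.085*ex
S=lambda p:((np.array(proj(s,p))-[200,180])*5).round().astype(int).tolist(); T=lambda p:((np.array(proj(t,p))-[320,170])*5).round().astype(int).tolist()
for d in range(27,42,2):
    a=np.radians(d); u=-np.cos(a)*ex+np.sin(a)*ez; n=np.sin(a)*ex+np.cos(a)*ez
    p=H-.136*ey+.14*u; k=H-.12*ey+.17*u+.006*n; l=k+.24*ey
    print(d,'tip',S(p),T(p),'R',S(k),T(k),'L',S(l),T(l),'piv',S(H-.136*ey),T(H-.136*ey))
d0=np.array([.0454,.0756]) # measured knob shift (along case x, z)
from cell import ctrl
x=np.array(ctrl.sense()['position'])-[.4851,-.1096,.1093]; dx,dz=x@ex,x[2]
th=np.degrees(np.arctan2(.04+dz,.15-dx)-np.arctan2(.04,.15)); print('knob angle',th,dx,dz,'y',x@ey, ctrl.sense()['ft_force'])
# angle of pane from depth
D=[]
for c,f in((s,lambda u,v:(u/5+200,v/5+180)),):
    for u,v in((190,250),(225,180),(255,120),(300,110),(520,200),(500,270),(470,350),(250,325),(350,355)):
        D.append(at_depth(c,*f(u,v)))
D=np.array(D); m=D.mean(0); n=np.linalg.svd(D-m)[2][2]; print('lid plane angle',np.degrees(np.arccos(abs(n[2]))),((D-m)@n).round(4))
P=np.array([at_depth(s,u/5+200,v/5+180) for u,v in((150,272),(170,232),(190,190),(206,157),(218,130))])-H
print('pointer pts',[(round(float(p@ex),4),round(float(p@ey),4),round(float(p[2]),4)) for p in P],np.degrees(np.arctan2(P[:,2],-P@ex)))
E
```

```text
27 tip [235, 131] [610, 379] R [274, 95] [594, 430] L [604, 195] [85, 484] piv [131, 314] [545, 142]
29 tip [233, 127] [612, 373] R [271, 90] [596, 424] L [601, 190] [85, 478] piv [131, 314] [545, 142]
31 tip [230, 124] [614, 367] R [268, 86] [599, 416] L [599, 186] [85, 471] piv [131, 314] [545, 142]
33 tip [227, 120] [616, 361] R [264, 82] [601, 409] L [596, 182] [85, 463] piv [131, 314] [545, 142]
35 tip [224, 117] [618, 355] R [260, 78] [602, 401] L [594, 178] [84, 455] piv [131, 314] [545, 142]
37 tip [220, 114] [619, 348] R [256, 75] [604, 392] L [591, 175] [84, 447] piv [131, 314] [545, 142]
39 tip [217, 111] [621, 341] R [252, 71] [606, 383] L [588, 172] [84, 438] piv [131, 314] [545, 142]
41 tip [214, 109] [622, 334] R [248, 68] [607, 374] L [584, 169] [83, 429] piv [131, 314] [545, 142]
knob angle 32.99587121283815 0.04573399988218379 0.07550401006587994 y 0.00014629511381612304 [-2.29159888 -4.10775943 -0.50656952]
lid plane angle 33.79986927339941 [-0.0008  0.0008 -0.0001 -0.0007  0.0024 -0.0028 -0.0005  0.0001  0.0016]
pointer pts [(-0.0199, -0.1328, 0.0209), (-0.0453, -0.1339, 0.0351), (-0.0704, -0.1344, 0.0516), (-0.0892, -0.1335, 0.0657), (-0.1091, -0.1374, 0.0733)] [46.42202306 37.75700374 36.20407257 36.38924707 33.86707954]
```

View pics/t5.png

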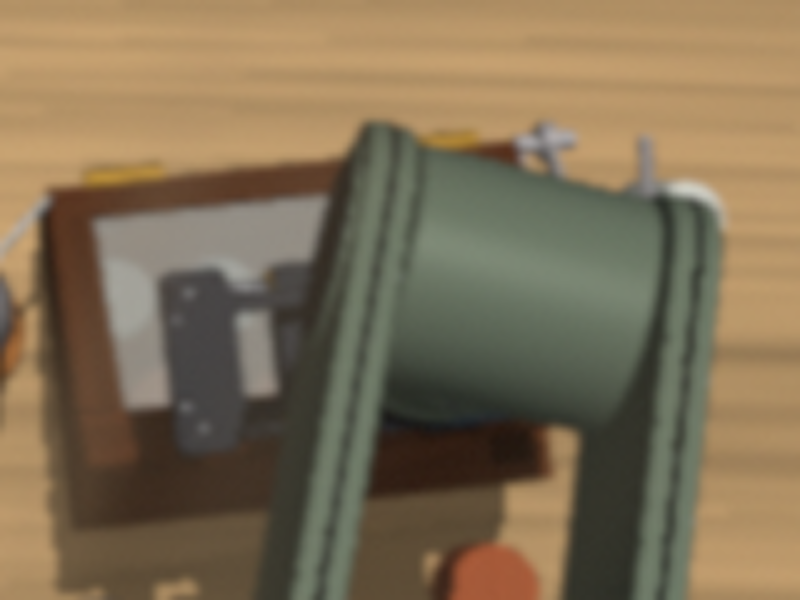

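The arm hides the pointer in the top view. I'll compare the directions of the pointer and the lid's right edge in the scene image with subpixel line fits, since a common bias cancels.

```bash
cat > fit.py <<'E'
from h import *
from scipy.optimize import brentq
q=[.5499,-.1022,.1294]
ex=np.array([np.cos(q[2]),np.sin(q[2]),0]);ey=np.array([-ex[1],ex[0],0]);ez=np.array([0,0,1.]);H=np.array([*q[:2],.106])+.085*ex
def mslope(s,d,y,h,r0,r1):
    a=np.radians(d); u=-np.cos(a)*ex+np.sin(a)*ez; n=np.sin(a)*ex+np.cos(a)*ez
    A=np.array(proj(s,H+y*ey+h*n+r0*u));B=np.array(proj(s,H+y*ey+h*n+r1*u)); return (B-A)[0]/(B-A)[1]
def fit(pts):
    pts=np.array(pts); k=np.polyfit(pts[:,1],pts[:,0],1); e=np.polyval(k,pts[:,1])-pts[:,0]
    g=abs(e)<2*np.std(e)+.1; k=np.polyfit(pts[g,1],pts[g,0],1); return k,np.std(np.polyval(k,pts[g,1])-pts[g,0]),g.sum()
def run(s,lid=True,off=(200,180)):
    im=s['image'].astype(float); sat=im.max(2)-im.min(2)  # table yellowish: saturated; steel grey: not
    P=[]
    for v in range(212,236):
        uc=226+(242.5-v)*(222-130)/(315-122.)   # (130,315)-(222,122) in 5x crop
        us=np.arange(int(uc)-4,int(uc)+6); w=sat[v,us]; w=np.clip(np.percentile(w,80)-w-8,0,None)
        if w.sum()>0: P.append(((w*us).sum()/w.sum(),v))
    k,e,n=fit(P); print('pointer slope',-k[0],'rms',e,n)
    print(' -> angle',brentq(lambda d:mslope(s,d,-.136,0,.035,.125)-k[0],15,75))
    if lid:
        L=[]; g=im.sum(2)
        for v in range(205,240):
            uc=200+160/5+(180+318/5-v)*(268-160)/(318-95.)
            us=np.arange(int(uc)-5,int(uc)+6); d=np.clip(g[v,us]-g[v,us+1],0,None); d[d<d.max()*.4]=0
            L.append(((d*(us+.5)).sum()/d.sum(),v))
        k,e,n=fit(L); print('lid slope',-k[0],'rms',e,n)
        print(' -> angle',brentq(lambda d:mslope(s,d,-.12,.006,.03,.16)-k[0],15,75))
E
python3 - <<'E'
from fit import *
s=load('scene'); run(s)
s['image']=cv2.imread('pics/scene1.png'); run(s,False)
E
```

```text
pointer slope 0.4911082083557043 rms 0.22245713349972318 23
 -> angle 33.37320511843513
lid slope 0.4855847301378649 rms 0.1866960461478601 34
 -> angle 33.65909372554917
pointer slope 0.5022386242117182 rms 0.2612451968054729 24
 -> angle 32.45950938031553
```

The pointer reads 32.5–33.4° and the lid 33.0–33.8° by knob kinematics, lid plane and edge fit, well inside 4.6°. I hold to settle, then hand in.

```bash
python3 -m pendant '[[[0,0,0],0,1],[[0,0,0],0,1],[[0,0,0],0,1],[[0,0,0],0,1],[[0,0,0],0,1],[[0,0,0],0,1]]' && python3 - <<'E'
from fit import *
s=fix(cap('scene')); run(s)
print('cap z',at_depth(s,322,239)[2],at_depth(s,321,238)[2])
from cell import ctrl,ticket
print(np.abs(ctrl.sense()['joint_velocities']).max(), ctrl.sense()['grasp_force'])
print(ticket.finish_job())
E
```

```text
time_s: 10.8
position: [0.5304, -0.1036, 0.1848]
ee_rot: [-0.065, 0.998, -0.001, -0.0]
ft_force: [-2.4, -5.0, 0.2]
finger_gap: 0.0297
grasp_force: 20.0
pointer slope 0.49118218094774957 rms 0.22923306284991027 23
 -> angle 33.36709292834275
lid slope 0.48620135051889524 rms 0.1518891240509313 33
 -> angle 33.60726726637987
cap z 0.19284094753921532 0.19482643394581722
0.0014305150363109142 19.999970197677612
the job is handed in; nothing more can be done
None
```

I pressed the oil cap fully down and let it spring back, then lifted the lid to the pointer (lid about 33.6°, pointer about 33.4°). I handed the job in at about 11 s with the fingers still holding the lid there; no verdict came back.

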